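Empty the yellow-lidded sample box into its tray

TASK

On the bench stand two hinged sample boxes on tipping stands. Swing the yellow lid fully back, past its detent, and only then tip that box right over towards the aluminium tray on its stand, as far as it goes, so that the steel ball inside rolls out into the tray; leave it tipped with the lid back. Leave the grey-lidded box shut and level.

Things in the scene. Friction and masses are not known exactly. Their poses are not given: they have to be found in the camera images.
- yellow: Fixed stand of the yellow-lidded box. Origin: on the bench (z 0) below the box's middle; x = way the box tips (away from the robot), y = towards the lid's hinge, z up. In this frame, mm: clear box 84 x 84, walls 3, z 85 to 131; lid 5 thick on it; aluminium tray x 56 to 186, y -70 to 70, floor z 9, rim z 40; posts at x 42, y +-50, up to z 94. Grey base 260 x 130.
- lid_bar (a point): Middle of the yellow lid's handle: round bar 8 mm thick, 60 clear between its arms, 40 clear of the box and lid edge. With the lid shut it lies along the stand's x, its middle at (0, -82, 133.5) mm in the stand's frame. It moves with the lid. Pinched from above it can turn between upright fingers.
- yellow_lid (a joint): Yellow lid's angle to its box, rad: 0 shut, grows as its bar goes up and over to the stand's +y; stop at 2.25. Hinge line along the stand's x through y 52, z 133.5 mm (134 from the bar). Let go short of upright it falls shut. A spring detent is met at about 1.6 (it may hang there) and passed at 1.85 with 1 to 2 N at the bar; from 2.05 on it stays back.
- tip_bar (a point): Middle of the box's tipping handle: dark steel round bar 8 mm thick, 60 clear between its arms, 40 clear of the box. With the box level it lies along the stand's y, its middle at (-82, 0, 108) mm in the stand's frame. It moves with the box. Pinched from above it can turn between upright fingers.
- yellow_box (a joint): Tipping angle of the yellow-lidded box, rad: 0 level (resting on its stand), grows as the tipping bar goes up and over to the stand's +x; stop at 1.85. It turns about a line along the stand's y through x 42, z 85 mm. It takes 1 to 3 N at the bar; beyond about 1.1 it falls on to the stop by itself and stays there.
- ball: Steel ball, 28 mm diameter, about 90 g, loose inside the yellow-lidded box; origin at its centre.
- grey_lid (a joint): Lid angle of the other, grey-lidded box of the same make on its own stand, rad: 0 shut. To be left alone.
- grey_box (a joint): Tipping angle of the grey-lidded box, rad: 0 level. To be left alone.

How it is judged:
By the outcome, as a careful person would: the job done as asked, in the order asked, and still so for the second after the job is handed in, with the robot touching nothing.
It also fails if it takes over 58 s, if anything falls off the work surface, if the arm or the gripper's body presses on something with over 40 N, if the wrist force passes 120 N, or if a joint passes its speed limit or range.

ROBOT

A 6-joint arm with a two-finger parallel gripper is mounted at the origin on the work surface. World frame = base frame: x ahead of the robot, y to its left, z up, the work surface at z = 0. Lengths are in m, angles in degrees, forces in N, time in s.
With the tool pointing down it reaches from about 0.4 to 0.825 m from the base axis. Payload 7 kg.
Tool frame: the origin (TCP) lies at the centre of the arm's flange, where the gripper is bolted on; the fingertips stand 178 mm ahead of it and the grasp point (between the pads) lies ahead of it (ctrl.grip_depth is the z of the grasp point in the tool frame, in m); z points along the fingers, x is the direction in which the jaws open and shut, and the axes are right-handed (so a half turn about z gives the same grasp; the last joint's range is limited). The gripper opens to 88 mm and grips with 3 to 60 N. Pads are 19 mm wide; open, the fingers measure 130 mm over their backs; the gripper's body (78 mm by 193 mm) begins 47 mm behind the grasp point.
Start: joints at [89.788, 20.546, 0.682, 0, -70.136, -16.507], TCP at [0.194, 0.646, 0.405] pointing down, gripper open.
Joint ranges: [-176.03, 176.03], [-82.01, 121.73], [-58.28, 71.71], [-173.87, 95.51], [-174.79, -0.11], [-173.66, 173.66]. Speed limits (degrees/s): [136.94, 136.94, 172.46, 180, 180, 180].

INTERFACE

Orientations are given as [roll, pitch, yaw] about the fixed x, y, z axes, in that order (R = Rz(yaw) Ry(pitch) Rx(roll)).
In Python, from plant import ctrl gives the robot as it stands.
- The arm moves only by the tool carry_out, never from a script. Its arguments are lists of equal length, an entry for each row: "linear": the shift along the tool's x, y, z in cm, a list of three; "twist": the turn about the tool's z in degrees. In form: {"linear": [[tx, ty, tz], ...], "twist": [twist, ...]}. A call has 1 to 12 rows; each row is the pose to reach, as a shift and turn from the pose measured when the call began, along the tool's axes at that moment; what a row does not reach only later rows make up. A row lasts 1/12 s, in which the tool goes at most 41.7 mm and 7.16 degrees, less where a joint would pass 70% of its speed; a pose out of reach is approached as far as the arm can. A call with a gripper value outside its range is refused whole. "fingers" is the gripper's target within -1 to 1 (fully open at 1, half-way at 0, shut at -1), set as the call begins (left out, the last holds). The fingers move at their own pace and stop on an object; the grip force is fixed at half the most. Time passes only in rows, so rows that repeat a pose let the fingers close. It gives the time, the measured TCP pose, the force and the opening at its end, in the units of the state.
- ctrl.get_obs(): the state, without advancing time (a new reading comes with each control period).
- ctrl.snapshot(name): name is "scene" or "top" or "wrist"; returns the picture (400x640x3 uint8, blue, green, red); there is no depth.
- ctrl.camera_params(name): a dict with "fovy" (degrees; the focal length in pixels is half the picture's height over the tangent of half this angle, whatever the lens; pixels are square), "cx", "cy" (the principal point, pixels), "dist" ([k1, k2, p1, p2, k3] as OpenCV has them; the pictures are not rectified), "eye" and "rotation" of the camera in the world; the wrist camera has in their place "T_tool_cam" (4x4, takes a point from camera to tool coordinates, whose origin is the TCP and whose axes are the tool frame's). Camera axes: x right, y down, z forward; pixel columns grow to the right and rows downward; lengths in m; the calibration is good to about 2 mm. A picture is of the moment at which its call begins: read the wrist's pose just before it. camera_params takes no time and is no camera call.
- ctrl.close_job(): hands the job in, once; it reports no verdict.
The state is a dict: "clock": time; "joint_pos": joint angles; "qvel": joint speeds; "tau": joint torques, N m; "tool_pos": TCP position; "orientation": TCP orientation; "force": force on the tool from outside, world axes, zero at the start; "moment": the same for the moment, N m; "opening": finger opening in m.
Only numpy, scipy, OpenCV 4.12 (cv2) and the standard library are available. Lean on these libraries where they do the work, as an engineer would, in place of code of your own. Each camera call takes 0.05 s, during which the arm holds its last target.

## Working session

There is one attempt and no reset: what is moved stays moved. The work goes in short steps, Python scripts to look and compute and a tool call to move; the robot and the scene stay as the last step left them, time stands still between calls to the robot, and variables do not carry over. Pictures are saved under pics/ and viewed, and the job is handed in when it is done.

Besides the shell and the picture viewer there is one more tool, called after "Request:" as a command line: name --pt "numbers of a row" for each row, then --argument value for the rest. carry_out: Moves the arm, as the interface text tells. Its arguments: {"type":"object","properties":{"linear":{"type":"array","items":{"type":"array","items":{"type":"number"}}},"twist":{"type":"array","items":{"type":"number"}},"fingers":{"type":"number"}},"required":["linear","twist"]}

```bash
ls; mkdir -p pics; python3 - <<'E'
from plant import ctrl
import cv2
print(ctrl.get_obs()); print(ctrl.grip_depth)
for n in ["scene","top","wrist"]:
    im=ctrl.snapshot(n); cv2.imwrite(f"pics/{n}0.png",im); print(n,ctrl.camera_params(n))
E
```

```text
pics
{'clock': 0.0, 'joint_pos': array([ 8.97882391e+01,  2.05923351e+01,  6.34707522e-01, -1.87594609e-02,
       -7.01350132e+01, -1.65078671e+01]), 'qvel': array([ 0.08332229,  0.02641578, -0.09875834, -0.0749053 , -0.0120485 ,
        0.1016104 ]), 'tau': array([-1.18912860e-03, -5.82718134e+01,  2.93078935e+01,  6.99760392e+00,
        6.88961009e-03, -1.47287392e-04]), 'tool_pos': array([0.19412839, 0.64629346, 0.40372365]), 'orientation': array([-1.79990582e+02, -9.38334879e-02, -1.06726025e+02]), 'force': array([-0.18770679,  0.37793393, -0.49876753]), 'moment': array([ 0.02691341, -0.03327137,  0.05753685]), 'opening': 0.08765196818717254}
0.1593
scene {'fovy': 44.34209911026621, 'cx': 316.9443071539467, 'cy': 193.67866715917782, 'dist': array([-0.13856213,  0.        ,  0.        ,  0.        ,  0.        ]), 'eye': array([1.02592033, 0.480228  , 0.7103916 ]), 'rotation': array([-131.67691776,    0.48177269,  135.64433554])}
top {'fovy': 57.75897360783801, 'cx': 320.27629325880224, 'cy': 198.39453374769442, 'dist': array([0.02018123, 0.        , 0.        , 0.        , 0.        ]), 'eye': array([ 0.48848501, -0.01144025,  0.7902036 ]), 'rotation': array([-175.05854612,    1.11230439,  -90.59532708])}
wrist {'fovy': 65.20117169878783, 'cx': 321.7813412408954, 'cy': 201.46047952164847, 'dist': array([-0.00153144,  0.        ,  0.        ,  0.        ,  0.        ]), 'T_tool_cam': array([[ 9.99998351e-01, -1.54140134e-03,  9.60615156e-04,
         5.27541292e-04],
       [ 1.18410333e-03,  9.54347719e-01,  2.98695547e-01,
        -8.18214316e-02],
       [-1.37717060e-03, -2.98693917e-01,  9.54347970e-01,
         2.07415389e-02],
       [ 0.00000000e+00,  0.00000000e+00,  0.00000000e+00,
         1.00000000e+00]])}
```

View pics/scene0.png

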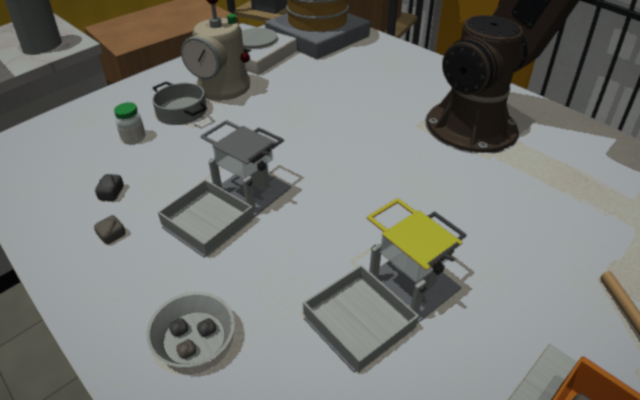

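View pics/top0.png

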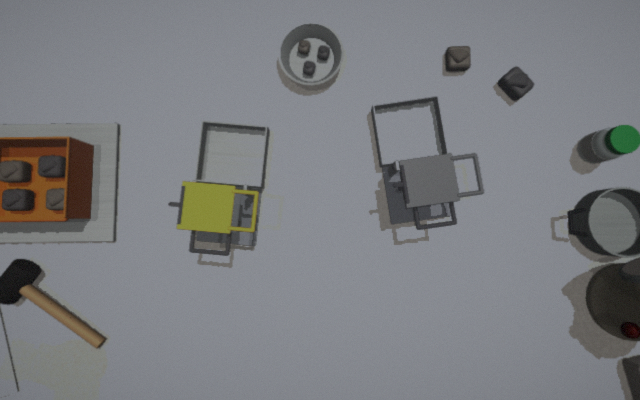

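View pics/wrist0.png

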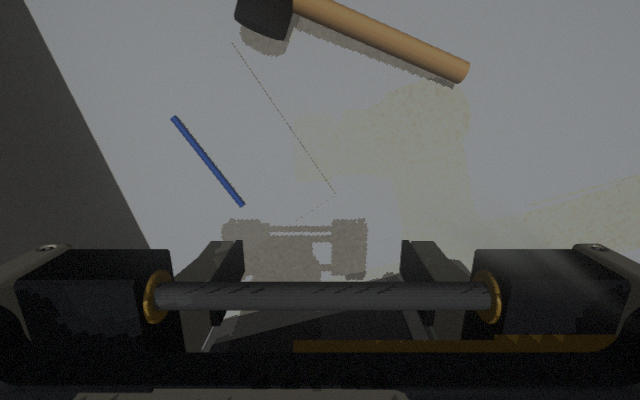

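```bash
cat > h.py <<'E'
import numpy as np, cv2
from scipy.spatial.transform import Rotation as Ro
from plant import ctrl
def cam(n,obs=None):
    p=ctrl.camera_params(n); f=200/np.tan(np.radians(p['fovy']/2))
    K=np.array([[f,0,p['cx']],[0,f,p['cy']],[0,0,1]])
    if 'eye' in p: R=Ro.from_euler('xyz',p['rotation'],degrees=True).as_matrix(); e=np.array(p['eye'])
    else:
        T=p['T_tool_cam']; Rt=Ro.from_euler('xyz',obs['orientation'],degrees=True).as_matrix()
        R=Rt@T[:3,:3]; e=obs['tool_pos']+Rt@T[:3,3]
    return K,np.array(p['dist']),R,e
def ray(c,px):
    K,d,R,e=c
    u=cv2.undistortPoints(np.array(px,float).reshape(-1,1,2),K,d).reshape(-1,2)
    return e,np.c_[u,np.ones(len(u))]@R.T
def onz(c,px,z):
    e,r=ray(c,px); return e+r*((z-e[2])/r[:,2])[:,None]
def proj(c,P):
    K,d,R,e=c
    rv,_=cv2.Rodrigues(R.T); return cv2.projectPoints(np.array(P,float).reshape(-1,1,3),rv,-R.T@e,K,d)[0].reshape(-1,2)
E
python3 - <<'E'
from h import *
a=cv2.imread('pics/top0.png')[110:270,150:290]; cv2.imwrite('pics/t1.png',cv2.resize(a,None,fx=4,fy=3.75,interpolation=cv2.INTER_CUBIC))
a=cv2.imread('pics/scene0.png')[180:380,290:490]; cv2.imwrite('pics/s1.png',cv2.resize(a,None,fx=3,fy=3,interpolation=cv2.INTER_CUBIC))
for n in['top','scene']:
    im=cv2.imread(f'pics/{n}0.png'); h=cv2.cvtColor(im,cv2.COLOR_BGR2HSV)
    m=cv2.inRange(h,(22,150,70),(35,255,255)); 
    nn,l,s,_=cv2.connectedComponentsWithStats(m); print(s[1:][s[1:,4]>50])
    mo=cv2.morphologyEx(m,cv2.MORPH_OPEN,np.ones((15,15)))
    if n=='scene': mo[:170]=0
    c=max(cv2.findContours(mo,0,1)[0],key=cv2.contourArea)
    print(cv2.approxPolyDP(c,4,True).reshape(-1,2).tolist(), cv2.minAreaRect(c))
    q=cv2.approxPolyDP(c,4,True).reshape(-1,2)
    print(onz(cam(n),q,.136))
E
```

```text
[[ 181  183   77   50 1488]]Traceback (most recent call last):
  File "<stdin>", line 10, in <module>
ValueError: max() iterable argument is empty
```

View pics/t1.png

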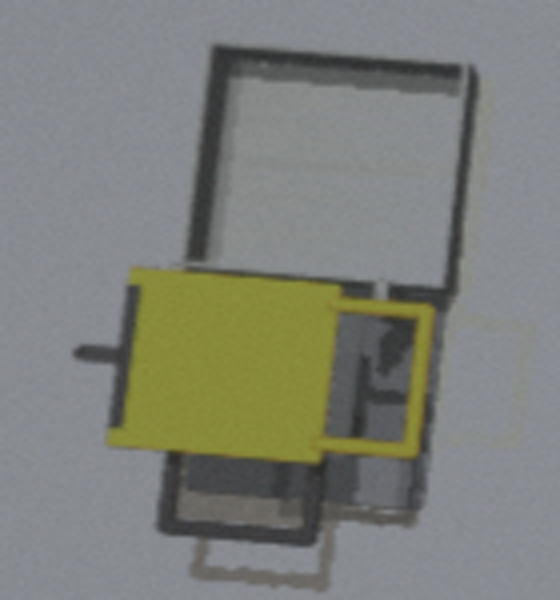

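View pics/s1.png

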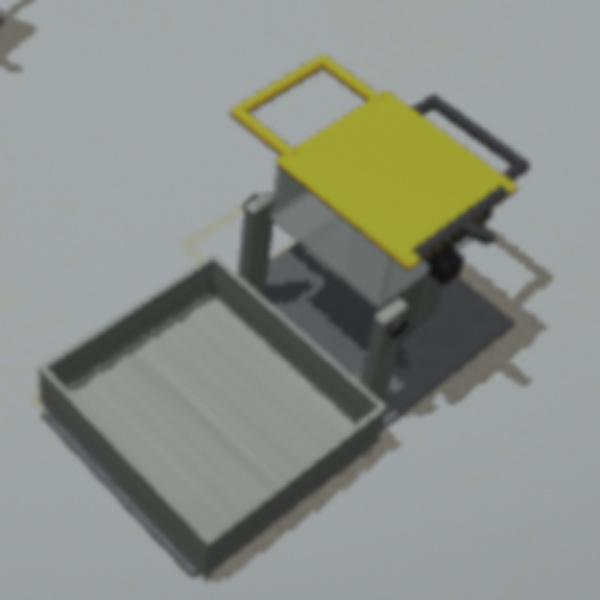

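```bash
python3 - <<'E'
from h import *
from scipy.optimize import least_squares
F=[(186,70,40),(186,-70,40),(56,-70,40),(0,-82,133.5)]
tz=np.array([(212,45),(475,68),(452,298),(417,380)],float); t=(tz+.5)/[4,3.75]-.5+[150,110]
F2=[(186,-70,40),(56,-70,40),(56,70,40),(186,70,40),(0,-82,133.5)]
sz=np.array([(40,372),(212,262),(385,405),(207,545),(280,87)],float); s=(sz+.5)/3-.5+[290,180]
ct,cs=cam('top'),cam('scene')
def W(p,F):
    c,S=np.cos(p[2]),np.sin(p[2]); F=np.array(F)/1000
    return np.c_[p[0]+c*F[:,0]-S*F[:,1],p[1]+S*F[:,0]+c*F[:,1],F[:,2]]
r=lambda p:np.r_[proj(ct,W(p,F))-t,proj(cs,W(p,F2))-s].ravel()
o=least_squares(r,[.45,.15,0.]); print(o.x,np.degrees(o.x[2])); print(o.fun.reshape(-1,2).round(1))
for nm,rr in (('top',lambda p:(proj(ct,W(p,F))-t).ravel()),('sc',lambda p:(proj(cs,W(p,F2))-s).ravel())):
    q=least_squares(rr,o.x); print(nm,q.x,np.degrees(q.x[2]),q.fun.reshape(-1,2).round(1).tolist())
print('bars',W(o.x,[(0,-82,133.5),(-82,0,108),(0,52,133.5),(42,0,85)]))
# triangulated lid bar
e1,r1=ray(ct,t[3]);e2,r2=ray(cs,s[4])
A=np.c_[r1[0],-r2[0]];k=np.linalg.lstsq(A,e2-e1,rcond=None)[0];print(e1+k[0]*r1[0],e2+k[1]*r2[0])
E
```

```text
[ 0.53083449  0.20201111 -0.10260295] -5.878715921772769
[[-0.9 -1.3]
 [-1.2 -1.8]
 [-1.9 -2.3]
 [ 0.7  0.8]
 [-0.6 -2. ]
 [ 0.4 -3.1]
 [ 0.5  0.3]
 [ 0.2 -0.6]
 [ 0.1 -0.3]]
top [ 0.52895467  0.20099159 -0.10911226] -6.251672235891421 [[0.1, -0.6], [-0.2, -0.6], [-1.3, -1.2], [1.2, 2.1]]
sc [ 0.53242395  0.20261776 -0.09588442] -5.493772461704824 [[-0.8, -0.6], [0.0, -2.2], [0.5, 1.1], [0.6, 0.7], [-0.4, 0.4]]
bars [[0.5224358  0.12044235 0.1335    ]
 [0.44926573 0.2104098  0.108     ]
 [0.53616049 0.25373764 0.1335    ]
 [0.57261361 0.19770934 0.085     ]]
[0.52387288 0.12150428 0.13439081] [0.52399868 0.1213633  0.13436902]
```

Request:
carry_out --pt "1 -1.1 0" --pt "3.5 -4 0" --pt "7 -8 0" --pt "10.5 -12 0" --pt "14 -16 0" --pt "17.5 -20 0" --pt "21 -24 0" --pt "24.5 -28 0" --pt "28 -32 0" --pt "31.5 -36 0" --pt "34.5 -39.5 0" --pt "36 -41 0" --twist '[0, -1, -3, -5, -7, -9, -10.7, -10.7, -10.7, -10.7, -10.7, -10.7]' --fingers -0.45

```text
clock: 1.15
tool_pos: [0.4439, 0.2456, 0.4046]
orientation: [-180.0, -0.0, -96.0]
force: [1.6, 1.1, 1.0]
opening: 0.0242
```

```bash
python3 - <<'E'
from h import *
o=ctrl.get_obs(); im=ctrl.snapshot("wrist"); cv2.imwrite('pics/w2.png',im)
print(o['clock'],o['tool_pos'],o['orientation'],o['opening'],o['force'])
c=cam('wrist',o)
R=Ro.from_euler('xyz',o['orientation'],degrees=True).as_matrix()
g=o['tool_pos']+R@[0,0,ctrl.grip_depth]
ps=np.radians(-5.9); 
print(R.T@(np.array([.5228,.118,.2928+.06])-o['tool_pos'])*100)
print(proj(c,[g]))
E
```

```text
1.15 [0.44386954 0.24564306 0.40457986] [-1.79993152e+02 -4.57848323e-02 -9.60114884e+01] 0.024245199784224934 [1.6354868  1.05160251 0.95804754]
[11.86335088 -9.18580005  5.18856544]
[[320.32583318 274.43723361]]
```

View pics/w2.png

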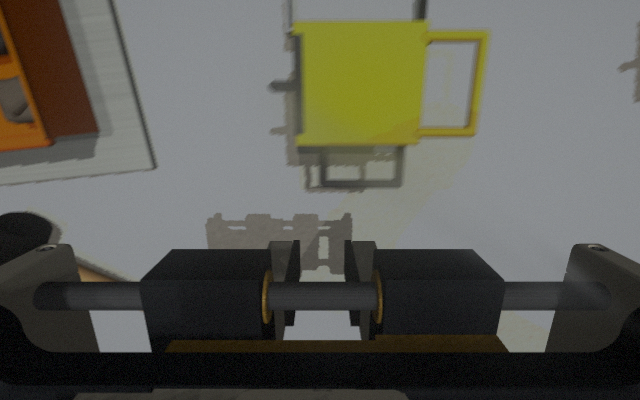

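```bash
python3 - <<'E'
from h import *
im=cv2.imread('pics/w2.png');o=ctrl.get_obs();c=cam('wrist',o)
h=cv2.cvtColor(im,cv2.COLOR_BGR2HSV); m=cv2.inRange(h,(20,130,60),(38,255,255)); m[200:]=0
# bar: rightmost run per row
pts=[]
for r in range(45,125,4):
    xs=np.where(m[r,440:520])[0]+440
    if len(xs): pts.append((xs.mean(),r,len(xs)))
pts=np.array(pts); print(pts[[0,5,10,15,-1]])
P=onz(c,pts[:,:2],.1335); d=np.polyfit(P[:,0],P[:,1],1); print('bar line',d,np.degrees(np.arctan(d[0])),P[0],P[-1])
col=m[:,450:466]; rows=np.where(col.max(1))[0]; print(rows.min(),rows.max())
arm=onz(c,[(458,rows.min()),(458,rows.max())],.1335); print(arm, arm.mean(0))
lid=onz(c,[(302,25),(427,22),(414,146),(300,147)],.136); print(lid)
a=im[0:200,260:520]; cv2.imwrite('pics/w2z.png',cv2.resize(a,None,fx=3,fy=3,interpolation=cv2.INTER_CUBIC))
E
```

```text
[[482.   45.    7. ]
 [479.5  65.    6. ]
 [476.5  85.    6. ]
 [474.  105.    7. ]
 [472.  121.    7. ]]
bar line [-0.10473481  0.16842829] -5.97906397528961 [0.55476294 0.11032309 0.1335    ] [0.5014643  0.11574989 0.1335    ]
32 135
[[0.56517291 0.12787271 0.1335    ]
 [0.49186426 0.12637603 0.1335    ]] [0.52851858 0.12712437 0.1335    ]
[[0.58111603 0.23860815 0.136     ]
 [0.57351169 0.1508039  0.136     ]
 [0.48741437 0.16176684 0.136     ]
 [0.49643282 0.25106844 0.136     ]]
```

View pics/w2z.png

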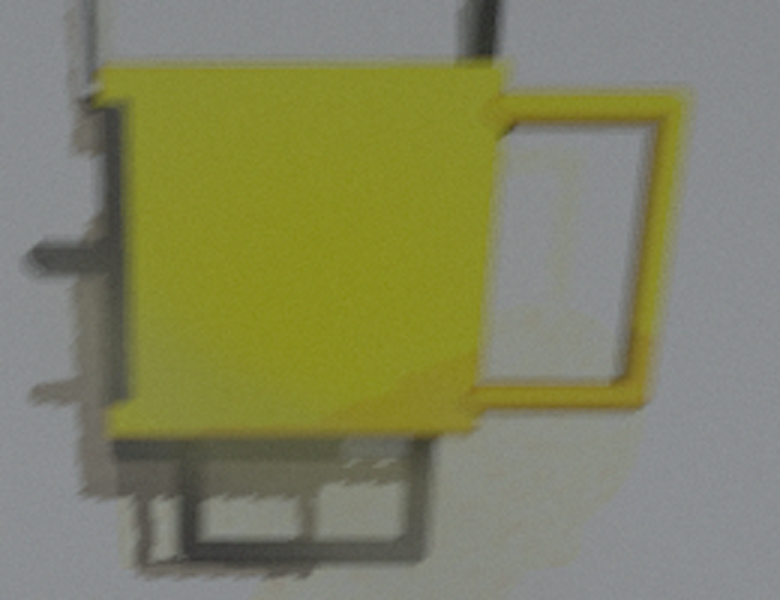

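```bash
python3 - <<'E'
from h import *
o=ctrl.get_obs(); im=ctrl.snapshot("wrist"); cv2.imwrite('pics/w3.png',im)
print(o['clock'],o['tool_pos'],o['orientation'],o['qvel'].round(1));c=cam('wrist',o)
h=cv2.cvtColor(im,cv2.COLOR_BGR2HSV); m=cv2.inRange(h,(20,130,60),(38,255,255)); m[200:]=0
ys,xs=np.where(m); print(xs.min(),xs.max(),ys.min(),ys.max())
x1=xs.max(); pts=[]
for r in range(ys.min()+25,ys.max()-20,4):
    q=np.where(m[r,x1-45:])[0]+x1-45
    if len(q): pts.append((q.mean(),r))
pts=np.array(pts)
P=onz(c,pts,.1335); d=np.polyfit(P[:,0],P[:,1],1); print('bar',d,np.degrees(np.arctan(d[0])))
rows=np.where(m[:,x1-30:x1-20].max(1))[0]; print(rows.min(),rows.max())
arm=onz(c,[(x1-25,rows.min()),(x1-25,rows.max()+1)],.1335); a=arm.mean(0); print(arm,a,'mid bar x~',a[0], 'y', np.polyval(d,a[0]))
E
```

```text
1.2 [0.44601277 0.24098284 0.40443223] [ 1.79994159e+02 -1.61942616e-01 -9.61702889e+01] [ 5.3  0.2  0.  -0.8 -0.1 -9.9]
282 478 27 150
bar [-0.09734165  0.17162399] -5.559749598337583
36 141
[[0.56295789 0.13141057 0.1335    ]
 [0.4868008  0.1302126  0.1335    ]] [0.52487934 0.13081159 0.1335    ] mid bar x~ 0.5248793446477694 y 0.12053137290743106
```

Request:
carry_out --pt "2 -1.5 0" --pt "5 -4 1" --pt "8 -6.2 2" --pt "10.5 -8.2 3" --pt "11.4 -8.9 4" --pt "11.5 -9 5" --pt "11.5 -9 5.3" --pt "11.5 -9 5.3" --pt "11.5 -9 5.3" --twist '[0, 0, 0, 0, 0, 0, 0, 0, 0]'

```text
clock: 2.0
tool_pos: [0.5215, 0.1198, 0.3518]
orientation: [180.0, -0.1, -96.3]
force: [-0.3, 0.1, 0.8]
opening: 0.0239
```

```bash
cat > look.py <<'E'
import sys
from h import *
def st():
    o=ctrl.get_obs(); print('t',round(o['clock'],2),'p',o['tool_pos'].round(4),'rpy',o['orientation'].round(1),'F',o['force'].round(1),'op',round(o['opening'],4),'qv',abs(o['qvel']).max().round(1)); return o
if __name__=='__main__':
    for a in sys.argv[2:]:
        o=st(); cv2.imwrite(f'pics/{a}_{sys.argv[1]}.png',ctrl.snapshot(a))
E
python3 look.py a wrist top
python3 - <<'E'
from h import *
a=cv2.imread('pics/top_a.png')[100:270,120:320]; b=cv2.imread('pics/wrist_a.png')
cv2.imwrite('pics/a.png',np.vstack([cv2.resize(a,(400,340)),cv2.resize(b,(400,250))]))
E
```

```text
t 2.0 p [0.5215 0.1198 0.3518] rpy [ 1.80e+02 -1.00e-01 -9.63e+01] F [-0.3  0.1  0.8] op 0.0239 qv 0.7
t 2.05 p [0.5216 0.12   0.3521] rpy [-1.80e+02 -1.00e-01 -9.62e+01] F [ 0.8  0.6 -0.4] op 0.0239 qv 0.4
```

View pics/a.png

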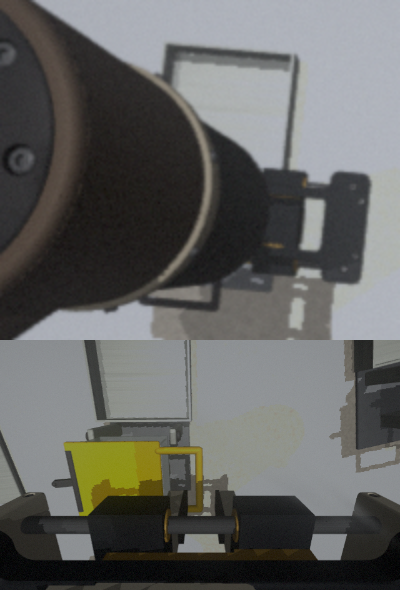

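```bash
python3 - <<'E'
from h import *
o=ctrl.get_obs();c=cam('wrist',o);im=cv2.imread('pics/wrist_a.png')
h=cv2.cvtColor(im,cv2.COLOR_BGR2HSV); m=cv2.inRange(h,(18,120,50),(38,255,255))
pts=[]
for r in range(180,240,4):
    q=np.where(m[r,290:345])[0]+290
    if len(q): pts.append((q.mean(),r)); 
print(np.array(pts)[::4])
P=onz(c,pts,.1335); d=np.polyfit(P[:,0],P[:,1],1); print(np.degrees(np.arctan(d[0])),np.polyval(d,.5235))
R=Ro.from_euler('xyz',o['orientation'],degrees=True).as_matrix()
t=np.array([.5235,np.polyval(d,.5235),.2928]); print('to bar',R.T@(t-o['tool_pos'])*100)
cv2.imwrite('pics/az.png',cv2.resize(im[150:330,220:420],None,fx=3,fy=3))
E
```

```text
[[306.5 180. ]
 [318.  196. ]
 [318.  212. ]
 [318.  228. ]]
-2.6648113197527166 0.12086340842760204
to bar [-0.11603703 -0.17134929  5.95223684]
```

View pics/az.png

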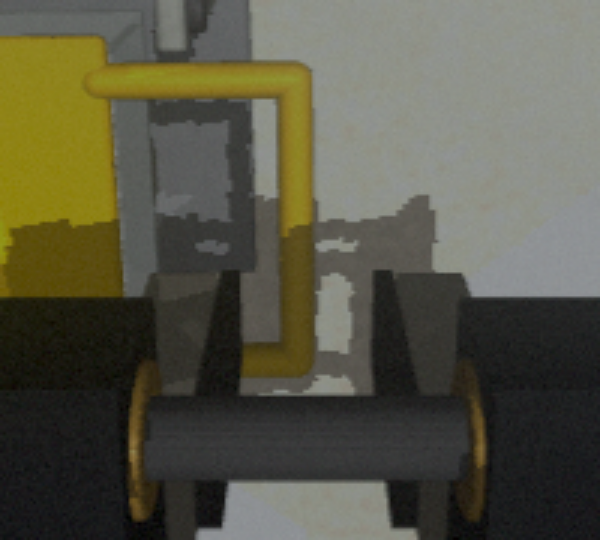

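Request:
carry_out --pt "0.1 -0.1 1" --pt "0.2 -0.2 2" --pt "0.2 -0.2 3" --pt "0.2 -0.2 4" --pt "0.2 -0.2 5" --pt "0.2 -0.2 5.7" --pt "0.2 -0.2 6" --pt "0.2 -0.2 6" --twist '[0, 0, 0, 0, 0, 0, 0, 0]'

```text
clock: 2.77
tool_pos: [0.5233, 0.1175, 0.2912]
orientation: [180.0, -0.1, -96.2]
force: [-0.4, -0.9, 0.3]
opening: 0.024
```

Request:
carry_out --pt "-0.1 0 0" --pt "-0.2 0 0" --pt "-0.3 0 0" --pt "-0.3 0 0" --pt "-0.3 0 0" --pt "-0.3 0 0" --twist '[0, 0, 0, 0, 0, 0]' --fingers -1

```text
clock: 3.27
tool_pos: [0.5239, 0.1215, 0.2917]
orientation: [-180.0, -0.0, -96.2]
force: [-0.9, 5.0, -0.2]
opening: 0.0067
```

```bash
python3 look.py b wrist; python3 - <<'E'
from h import *
im=cv2.imread('pics/wrist_b.png');cv2.imwrite('pics/bz.png',cv2.resize(im[150:330,220:420],None,fx=3,fy=3))
E
```

```text
t 3.27 p [0.5239 0.1215 0.2917] rpy [-180.    -0.   -96.2] F [-0.9  5.  -0.2] op 0.0067 qv 0.1
```

View pics/bz.png

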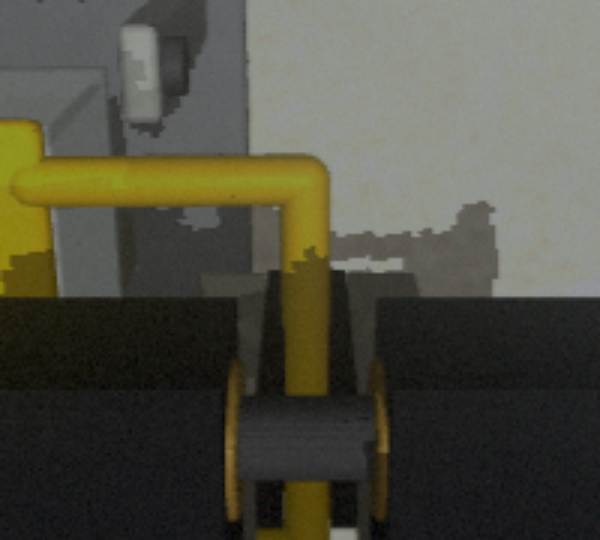

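Request:
carry_out --pt "-0.07 0 -1.34" --pt "-0.27 0 -2.66" --pt "-0.6 0 -3.96" --pt "-1.06 0 -5.22" --pt "-1.64 0 -6.42" --pt "-2.34 0 -7.57" --pt "-3.15 0 -8.63" --pt "-4.06 0 -9.61" --pt "-5.07 0 -10.5" --pt "-6.16 0 -11.28" --pt "-7.32 0 -11.94" --pt "-7.32 0 -11.94" --twist '[0, 0, 0, 0, 0, 0, 0, 0, 0, 0, 0, 0]'

```text
clock: 4.32
tool_pos: [0.532, 0.1953, 0.4138]
orientation: [-179.8, -0.0, -96.2]
force: [-4.4, -6.3, 9.7]
opening: 0.0068
```

```bash
python3 look.py c scene; python3 - <<'E'
from h import *
im=cv2.imread('pics/scene_c.png');cv2.imwrite('pics/cz.png',cv2.resize(im[80:380,250:550],None,fx=2,fy=2))
E
```

```text
t 4.32 p [0.532  0.1953 0.4138] rpy [-179.8   -0.   -96.2] F [-4.4 -6.3  9.7] op 0.0068 qv 1.8
```

View pics/cz.png

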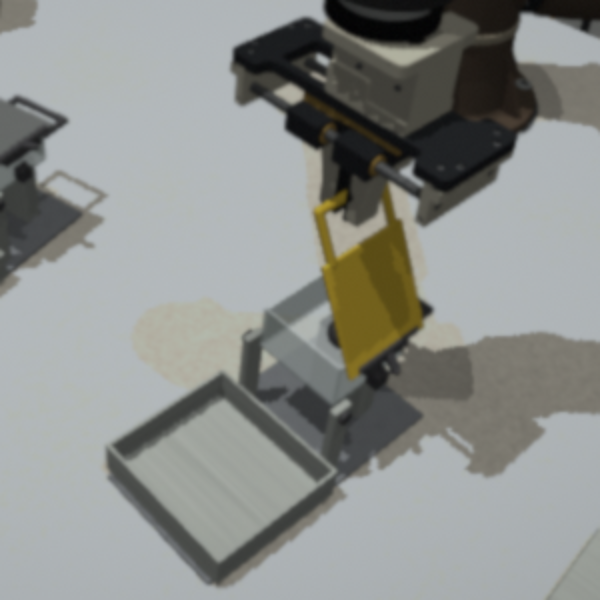

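Request:
carry_out --pt "-1.22 0 -0.55" --pt "-2.49 0 -0.97" --pt "-3.8 0 -1.26" --pt "-5.13 0 -1.42" --pt "-6.47 0 -1.45" --pt "-7.1 0 -1.4" --pt "-7.1 0 -1.4" --twist '[0, 0, 0, 0, 0, 0, 0]'

```text
clock: 4.95
tool_pos: [0.5396, 0.2676, 0.4275]
orientation: [-179.8, -0.0, -96.1]
force: [-3.5, 0.1, 5.7]
opening: 0.0067
```

Request:
carry_out --pt "-1.33 0 0.17" --pt "-2.63 0 0.48" --pt "-3.9 0 0.91" --pt "-5.12 0 1.47" --pt "-6.28 0 2.14" --pt "-6.8 0 2.5" --pt "-7.0 0 2.65" --pt "-7.0 0 2.65" --twist '[0, 0, 0, 0, 0, 0, 0, 0]'

```text
clock: 5.62
tool_pos: [0.547, 0.3379, 0.4001]
orientation: [-179.9, -0.1, -96.0]
force: [-1.7, 0.1, 0.3]
opening: 0.0071
```

```bash
python3 look.py d scene wrist; python3 - <<'E'
from h import *
im=cv2.imread('pics/scene_d.png');b=cv2.imread('pics/wrist_d.png')
cv2.imwrite('pics/dz.png',np.hstack([cv2.resize(im[80:330,300:550],None,fx=1.6,fy=1.6),cv2.resize(b[100:350,170:420],(400,400))]))
E
```

```text
t 5.62 p [0.547  0.3379 0.4001] rpy [-1.799e+02 -1.000e-01 -9.600e+01] F [-1.7  0.1  0.3] op 0.0071 qv 1.1
t 5.67 p [0.547  0.3373 0.4006] rpy [-1.799e+02 -1.000e-01 -9.600e+01] F [-2.9 -0.7 -0.5] op 0.007 qv 0.8
```

View pics/dz.png

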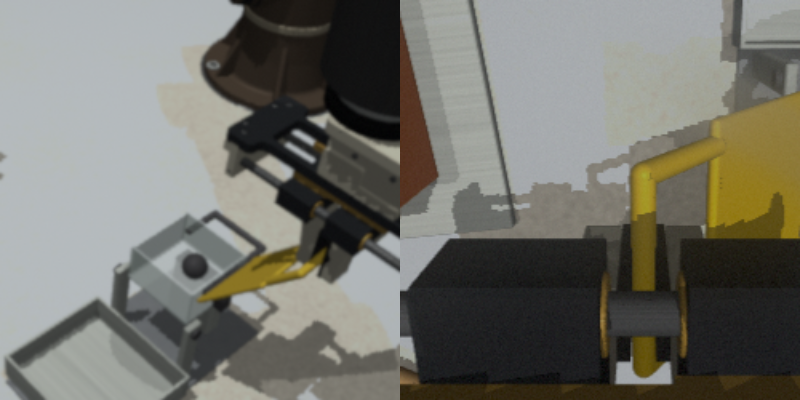

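Request:
carry_out --pt "0 0 0" --pt "0 0 0" --pt "0 0 0" --pt "0 0 0" --pt "0 0 -1" --pt "0 0 -2.5" --pt "0 0 -5" --pt "0 0 -7" --pt "0 0 -7" --twist '[0, 0, 0, 0, 0, 0, 0, 0, 0]' --fingers -0.45

```text
clock: 6.47
tool_pos: [0.5475, 0.3371, 0.4769]
orientation: [-179.5, 0.2, -96.0]
force: [0.5, -0.4, 1.2]
opening: 0.0242
```

```bash
python3 look.py e scene wrist; python3 - <<'E'
from h import *
im=cv2.imread('pics/scene_e.png');b=cv2.imread('pics/wrist_e.png')
cv2.imwrite('pics/ez.png',np.hstack([cv2.resize(im[80:330,300:550],None,fx=1.6,fy=1.6),cv2.resize(b[100:350,170:420],(400,400))]))
E
```

```text
t 6.47 p [0.5475 0.3371 0.4769] rpy [-179.5    0.2  -96. ] F [ 0.5 -0.4  1.2] op 0.0242 qv 3.7
t 6.52 p [0.5472 0.3371 0.4747] rpy [-179.6    0.2  -96.1] F [ 0.1 -0.2 -0.1] op 0.024 qv 3.2
```

View pics/ez.png

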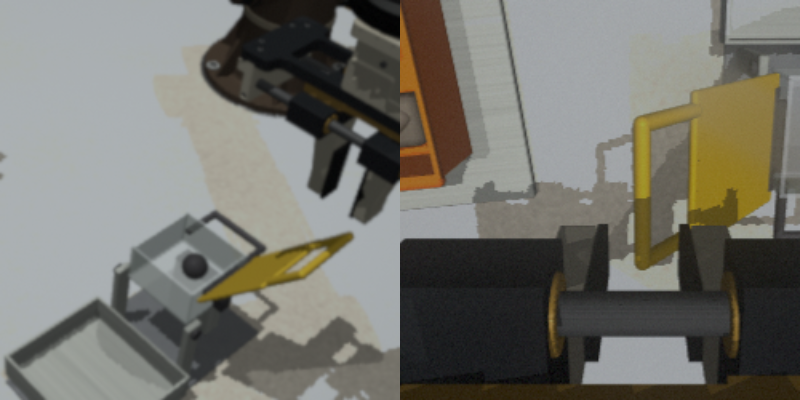

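Request:
carry_out --pt "0.7 0.4 0" --pt "2 1.2 0" --pt "4 2.4 0" --pt "6 3.6 0" --pt "8 4.8 0" --pt "10 6 0" --pt "11.5 7 0" --pt "13 7.8 0" --pt "13.8 8.4 0" --pt "14.1 8.6 0" --pt "14.1 8.6 0" --pt "14.1 8.6 0" --twist '[4, 10, 17, 24, 31, 38, 45, 52, 59, 66, 73, 80]'

```text
clock: 7.57
tool_pos: [0.446, 0.2053, 0.4719]
orientation: [180.0, 0.2, -176.4]
force: [0.8, -0.3, -0.6]
opening: 0.024
```

Request:
carry_out --pt "0 0 0.5" --pt "0 0 1.5" --pt "0 0 3" --pt "0 0 5" --pt "0 0 7" --pt "0 0 8.5" --pt "0 0 9.5" --pt "0 0 10" --pt "0 0 10" --pt "0 0 10" --twist '[4, 8, 10, 10, 10, 10, 10, 10, 10, 10]'

```text
clock: 8.4
tool_pos: [0.4466, 0.2055, 0.3724]
orientation: [179.9, 0.3, 173.6]
force: [0.3, 0.6, -0.0]
opening: 0.0238
```

```bash
python3 look.py f wrist scene; python3 - <<'E'
from h import *
im=cv2.imread('pics/scene_f.png');b=cv2.imread('pics/wrist_f.png')
cv2.imwrite('pics/fz.png',np.hstack([cv2.resize(im[80:330,300:550],(300,300)),cv2.resize(b[100:350,170:470],(480,400))[:300]]) if 0 else np.vstack([cv2.resize(im[80:330,270:590],(384,300)),cv2.resize(b,(384,240))]))
o=ctrl.get_obs(); print(o['joint_pos'].round(1))
R=Ro.from_euler('xyz',o['orientation'],degrees=True).as_matrix()
print(R.T@(np.array([.4471,.2063,.2673])-o['tool_pos'])*100)
E
```

```text
t 8.4 p [0.4466 0.2055 0.3724] rpy [179.9   0.3 173.6] F [ 0.3  0.6 -0. ] op 0.0238 qv 0.7
t 8.45 p [0.4467 0.2056 0.3728] rpy [179.9   0.3 173.6] F [0.6 0.1 0.8] op 0.0244 qv 0.4
[ 47.7   4.4 -24.8   0.2 -60.5 -54.2]
[ 0.02251498  0.04801969 10.56118422]
```

View pics/wrist_f.png

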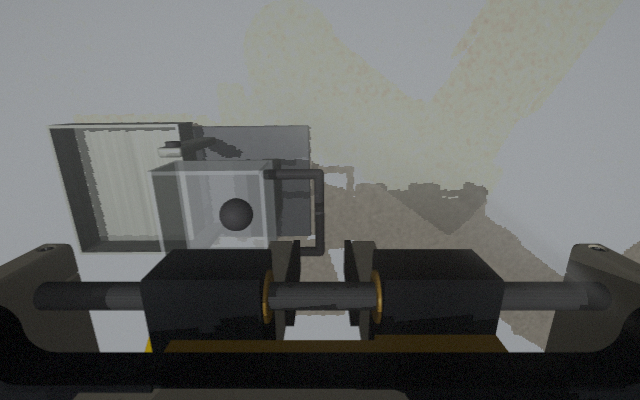

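View pics/fz.png

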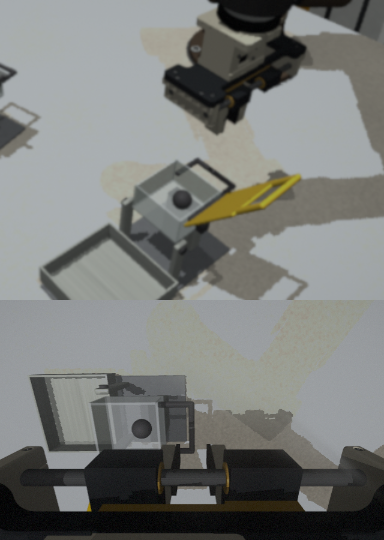

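```bash
python3 - <<'E'
from h import *
o=ctrl.get_obs();c=cam('wrist',o);R=Ro.from_euler('xyz',o['orientation'],degrees=True).as_matrix()
im=cv2.imread('pics/wrist_f.png');g=cv2.cvtColor(im,cv2.COLOR_BGR2GRAY)
for r in (182,195,205,215,225,232): print(r,g[r,308:332].tolist())
P=onz(c,[(320,185),(320,215),(320,240),(320,174),(320,251)],.108)
print((P-o['tool_pos'])@R*100)
cv2.imwrite('pics/fw.png',cv2.resize(im[150:330,220:420],None,fx=3,fy=3))
E
```

```text
182 [76, 70, 102, 103, 99, 97, 69, 58, 63, 66, 64, 65, 63, 59, 54, 57, 109, 120, 146, 155, 154, 153, 153, 155]
195 [61, 59, 74, 94, 94, 110, 84, 58, 67, 69, 64, 57, 59, 57, 48, 45, 106, 118, 117, 117, 117, 119, 118, 118]
205 [77, 70, 76, 105, 113, 118, 79, 45, 46, 44, 41, 44, 44, 44, 41, 42, 99, 113, 112, 114, 109, 111, 109, 114]
215 [75, 74, 63, 104, 114, 114, 84, 55, 43, 44, 46, 47, 49, 47, 45, 47, 79, 103, 110, 111, 115, 116, 116, 114]
225 [72, 71, 61, 98, 109, 115, 97, 61, 43, 44, 45, 49, 51, 48, 44, 42, 83, 107, 115, 116, 112, 111, 111, 109]
232 [73, 76, 63, 81, 110, 115, 96, 58, 40, 47, 45, 42, 46, 50, 46, 41, 75, 101, 110, 107, 110, 111, 115, 116]
[[-0.199257   -1.96330629 26.48764923]
 [-0.2066553   0.60125585 26.49398733]
 [-0.21317838  2.8612976  26.49957284]
 [-0.19665397 -2.8659727  26.48541838]
 [-0.2161589   3.89362319 26.50212416]]
```

View pics/fw.png

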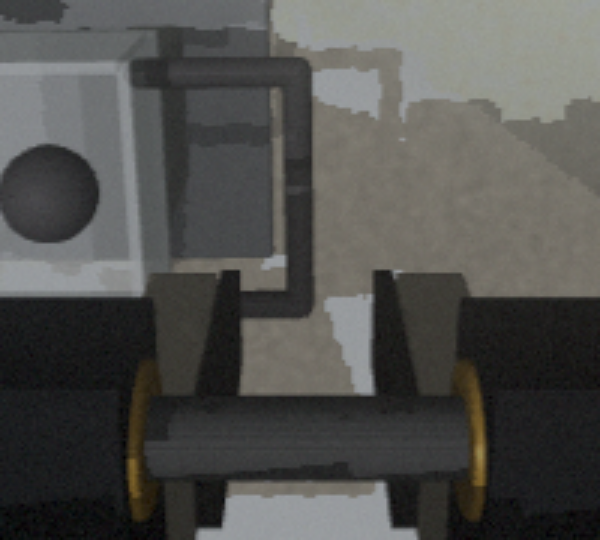

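Request:
carry_out --pt "0.1 0 1" --pt "0.1 0 2.5" --pt "0.1 0 4.5" --pt "0.1 0 6.5" --pt "0.1 0 8" --pt "0.1 0 9" --pt "0.1 0 9.8" --pt "0.1 0 10.4" --pt "0.1 0 10.6" --pt "0.1 0 10.6" --twist '[0, 0, 0, 0, 0, 0, 0, 0, 0, 0]'

```text
clock: 9.33
tool_pos: [0.4464, 0.206, 0.2668]
orientation: [179.9, 0.3, 173.6]
force: [-0.8, -0.9, -0.6]
opening: 0.0237
```

Request:
carry_out --pt "-0.1 0 0" --pt "-0.2 0 0" --pt "-0.3 0 0" --pt "-0.3 0 0" --pt "-0.3 0 0" --pt "-0.3 0 0" --twist '[0, 0, 0, 0, 0, 0]' --fingers -1

```text
clock: 9.83
tool_pos: [0.4493, 0.2058, 0.2673]
orientation: [179.8, 0.3, 173.6]
force: [-3.9, 1.2, 6.0]
opening: 0.0067
```

```bash
python3 look.py g wrist scene; python3 - <<'E'
from h import *
im=cv2.imread('pics/scene_g.png');b=cv2.imread('pics/wrist_g.png')
cv2.imwrite('pics/gz.png',np.hstack([cv2.resize(im[80:330,300:550],(400,400)),cv2.resize(b[150:350,220:420],(400,400))]))
E
```

```text
t 9.83 p [0.4493 0.2058 0.2673] rpy [179.8   0.3 173.6] F [-3.9  1.2  6. ] op 0.0067 qv 0.1
t 9.88 p [0.4494 0.2058 0.2673] rpy [179.8   0.3 173.6] F [-3.6  1.6  5.1] op 0.0071 qv 0.1
```

View pics/gz.png

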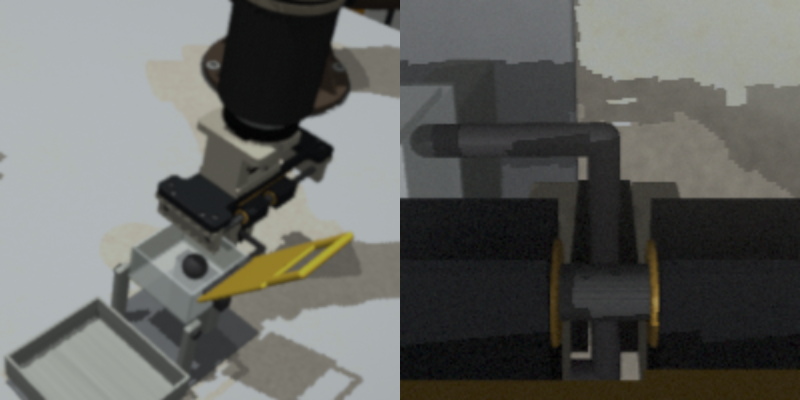

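```bash
python3 -c "
import numpy as np
a=np.arctan2(23,-124);r=np.hypot(23,124)/10
def p(t):return np.array([np.cos(a-t),np.sin(a-t)])*r
for t0,t1 in((0,.8),(.8,1.4),(1.4,1.85)):
  for t in np.arange(t0,t1+.001,.08 if t0<.8 else .05)[1:]:
    d=p(t)-p(t0);print(round(t,2),(-d).round(2).tolist())
"
```

```text
0.08 [-0.22, -0.98]
0.16 [-0.52, -1.95]
0.24 [-0.9, -2.88]
0.32 [-1.35, -3.78]
0.4 [-1.87, -4.65]
0.48 [-2.46, -5.47]
0.56 [-3.12, -6.24]
0.64 [-3.83, -6.95]
0.72 [-4.59, -7.61]
0.8 [-5.41, -8.2]
0.85 [-0.53, -0.34]
0.9 [-1.08, -0.65]
0.95 [-1.65, -0.93]
1.0 [-2.22, -1.18]
1.05 [-2.81, -1.4]
1.1 [-3.41, -1.6]
1.15 [-4.02, -1.76]
1.2 [-4.64, -1.89]
1.25 [-5.26, -2.0]
1.3 [-5.89, -2.07]
1.35 [-6.52, -2.11]
1.4 [-7.15, -2.11]
1.45 [-0.63, 0.02]
1.5 [-1.26, 0.08]
1.55 [-1.88, 0.17]
1.6 [-2.5, 0.28]
1.65 [-3.11, 0.43]
1.7 [-3.72, 0.61]
1.75 [-4.31, 0.82]
1.8 [-4.9, 1.06]
1.85 [-5.47, 1.32]
```

Request:
carry_out --pt "-0.22 0 -0.98" --pt "-0.52 0 -1.95" --pt "-0.9 0 -2.88" --pt "-1.35 0 -3.78" --pt "-1.87 0 -4.65" --pt "-2.46 0 -5.47" --pt "-3.12 0 -6.24" --pt "-3.83 0 -6.95" --pt "-4.59 0 -7.61" --pt "-5.41 0 -8.2" --pt "-5.41 0 -8.2" --twist '[0, 0, 0, 0, 0, 0, 0, 0, 0, 0, 0]'

```text
clock: 10.85
tool_pos: [0.5038, 0.1998, 0.352]
orientation: [179.8, 0.4, 173.6]
force: [-8.4, 4.0, 11.0]
opening: 0.007
```

```bash
python3 look.py i scene; python3 - <<'E'
from h import *
im=cv2.imread('pics/scene_i.png')
cv2.imwrite('pics/iz.png',cv2.resize(im[80:330,270:550],None,fx=2,fy=2))
E
```

```text
t 10.85 p [0.5038 0.1998 0.352 ] rpy [179.8   0.4 173.6] F [-8.4  4.  11. ] op 0.007 qv 1.7
```

View pics/iz.png

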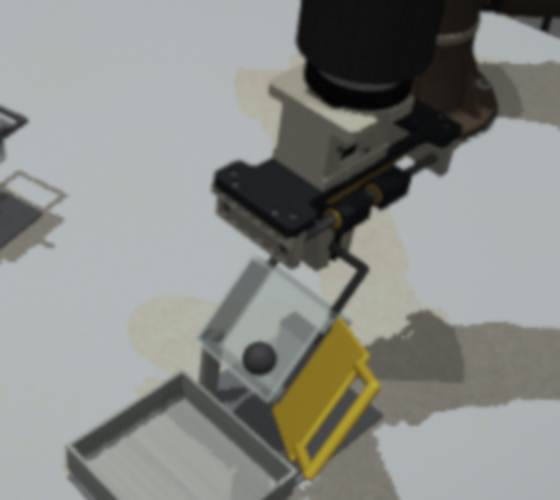

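Request:
carry_out --pt "-0.53 0 -0.36" --pt "-1.08 0 -0.68" --pt "-1.65 0 -0.97" --pt "-2.22 0 -1.24" --pt "-2.81 0 -1.48" --pt "-3.41 0 -1.7" --pt "-4.02 0 -1.88" --pt "-4.64 0 -2.03" --pt "-5.26 0 -2.15" --pt "-5.89 0 -2.23" --pt "-6.52 0 -2.28" --pt "-7.15 0 -2.28" --twist '[0, 0, 0, 0, 0, 0, 0, 0, 0, 0, 0, 0]'

```text
clock: 11.9
tool_pos: [0.5748, 0.1922, 0.3748]
orientation: [179.7, 0.4, 173.6]
force: [-0.5, 7.1, -3.9]
opening: 0.0068
```

```bash
python3 look.py j scene; python3 - <<'E'
from h import *
im=cv2.imread('pics/scene_j.png')
cv2.imwrite('pics/jz.png',cv2.resize(im[80:380,270:550],None,fx=2,fy=2))
E
```

```text
t 11.9 p [0.5748 0.1922 0.3748] rpy [179.7   0.4 173.6] F [-0.5  7.1 -3.9] op 0.0068 qv 8.9
```

View pics/jz.png

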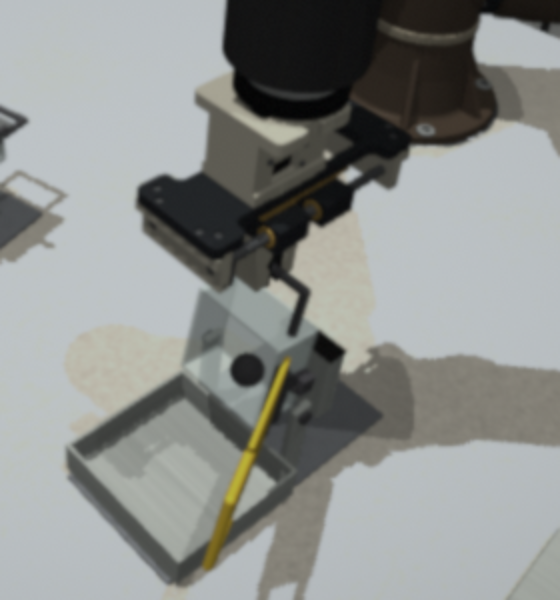

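Request:
carry_out --pt "-0.63 0 0.02" --pt "-1.26 0 0.06" --pt "-1.88 0.05 0.14" --pt "-2.5 0.05 0.25" --pt "-3.11 0.05 0.4" --pt "-3.72 0.05 0.58" --pt "-4.31 0.05 0.8" --pt "-4.9 0.05 1.05" --pt "-5.3 0.05 1.25" --pt "-5.5 0.05 1.33" --pt "-5.5 0.05 1.33" --twist '[0, 0, 0, 0, 0, 0, 0, 0, 0, 0, 0]'

```text
clock: 12.87
tool_pos: [0.6292, 0.1868, 0.3631]
orientation: [179.7, 0.2, 173.6]
force: [-15.3, 5.9, 10.8]
opening: 0.0071
```

```bash
python3 look.py k scene; python3 - <<'E'
from h import *
im=cv2.imread('pics/scene_k.png')
cv2.imwrite('pics/kz.png',cv2.resize(im[80:380,270:550],None,fx=2,fy=2))
E
```

```text
t 12.87 p [0.6292 0.1868 0.3631] rpy [179.7   0.2 173.6] F [-15.3   5.9  10.8] op 0.0071 qv 0.8
```

View pics/kz.png

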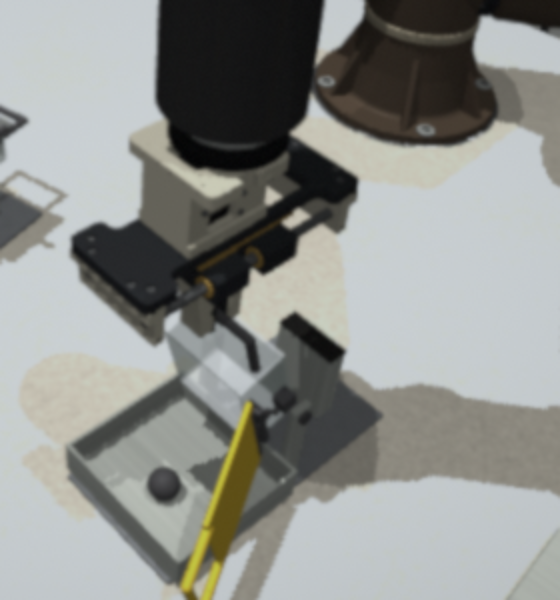

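Request:
carry_out --pt "0 0 0" --pt "0 0 0" --pt "0 0 0" --pt "0 0 0" --pt "0 0 -1" --pt "0 0 -2.5" --pt "0 0 -5" --pt "0 0 -8" --pt "0 0 -10" --pt "0 0 -10" --twist '[0, 0, 0, 0, 0, 0, 0, 0, 0, 0]' --fingers -0.5

```text
clock: 13.75
tool_pos: [0.6295, 0.1861, 0.4696]
orientation: [179.5, 0.7, 173.6]
force: [0.4, 0.7, 0.8]
opening: 0.0221
```

Request:
carry_out --pt "1 0 0" --pt "3 0 0" --pt "6 0 0" --pt "9 0 0" --pt "12 0 0" --pt "14 0 0" --pt "15 0 0" --pt "15 0 0" --twist '[0, 0, 0, 0, 0, 0, 0, 0]'

```text
clock: 14.42
tool_pos: [0.4786, 0.2024, 0.4686]
orientation: [179.5, 0.7, 173.7]
force: [-0.6, 0.1, -0.0]
opening: 0.0214
```

```bash
python3 look.py l scene top wrist
```

```text
t 14.42 p [0.4786 0.2024 0.4686] rpy [179.5   0.7 173.7] F [-0.6  0.1 -0. ] op 0.0214 qv 2.6
t 14.47 p [0.4798 0.2026 0.4685] rpy [179.5   0.7 173.7] F [ 0.6 -0.1  0.9] op 0.0215 qv 2.0
t 14.52 p [0.4805 0.2028 0.4683] rpy [179.5   0.7 173.7] F [-0.2 -0.   0.2] op 0.0222 qv 1.5
```

View pics/scene_l.png

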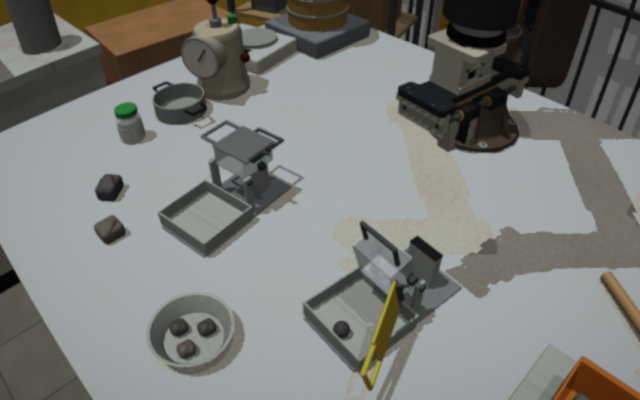

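View pics/top_l.png

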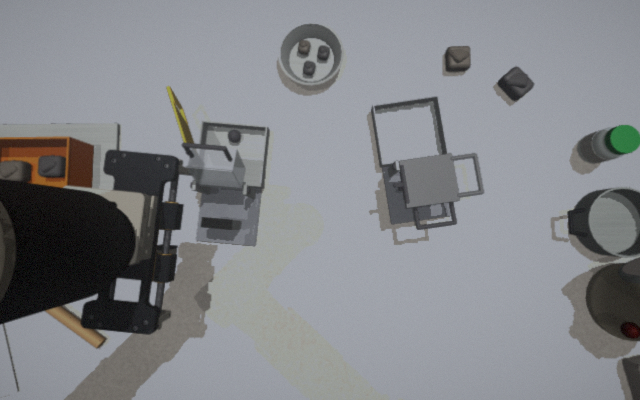

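Request:
carry_out --pt "0 0 0" --pt "0 0 0" --pt "0 0 0" --pt "0 0 0" --pt "0 0 0" --pt "0 0 0" --pt "0 0 0" --pt "0 0 0" --pt "0 0 0" --pt "0 0 0" --pt "0 0 0" --pt "0 0 0" --twist '[0, 0, 0, 0, 0, 0, 0, 0, 0, 0, 0, 0]'

```text
clock: 15.57
tool_pos: [0.4809, 0.2028, 0.468]
orientation: [179.5, 0.7, 173.7]
force: [0.5, 0.4, -0.7]
opening: 0.022
```

```bash
python3 look.py m scene top; python3 - <<'E'
from h import *
c,s=np.cos(np.radians(-5.9)),np.sin(np.radians(-5.9)); Rz=np.array([[c,-s,0],[s,c,0],[0,0,1]]); O=np.array([.5323,.2036,0])
def w(P,th):
    P=np.array(P,float)-[42,0,85]; ct,st=np.cos(th),np.sin(th)
    Q=np.c_[P[:,0]*ct+P[:,2]*st,P[:,1],-P[:,0]*st+P[:,2]*ct]+[42,0,85]
    return O+(Q/1000)@Rz.T
def lb(a): return [(x,52-134*np.cos(a),133.5+134*np.sin(a)) for x in(-34,34)]
tb=[(-82,-34,108),(-82,34,108)]
for n,x0,y0 in(('scene',290,200),('top',140,70)):
    im=cv2.imread(f'pics/{n}_m.png'); k=4; z=cv2.resize(im[y0:y0+200 if n=='scene' else y0+140,x0:x0+160],None,fx=k if n=='top' else 3,fy=k if n=='top' else 3); k=4 if n=='top' else 3
    for th,la,col in((1.85,2.25,(0,0,255)),(1.7,2.05,(255,0,0))):
        for p in np.r_[proj(cam(n),w(tb,th)),proj(cam(n),w(lb(la),1.85))]:
            cv2.circle(z,tuple(int(v) for v in (p-[x0,y0])*k),4,col,1)
    cv2.imwrite(f'pics/{n}_mz.png',z)
E
```

```text
t 15.57 p [0.4809 0.2028 0.468 ] rpy [179.5   0.7 173.7] F [ 0.5  0.4 -0.7] op 0.022 qv 0.1
t 15.62 p [0.4809 0.2028 0.468 ] rpy [179.5   0.7 173.7] F [ 0.3 -0.3  0.2] op 0.0221 qv 0.1
```

View pics/scene_mz.png

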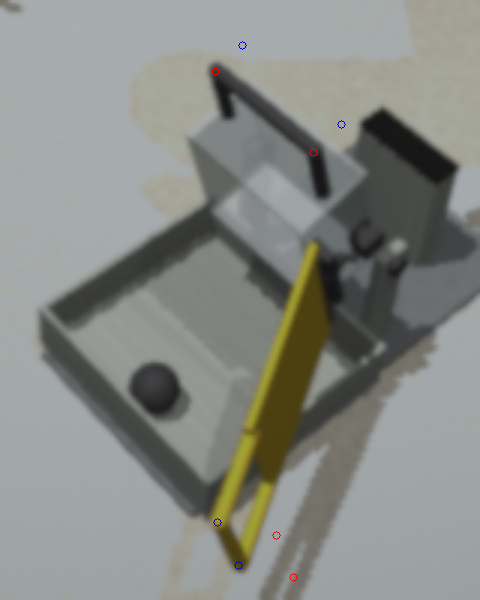

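View pics/top_mz.png

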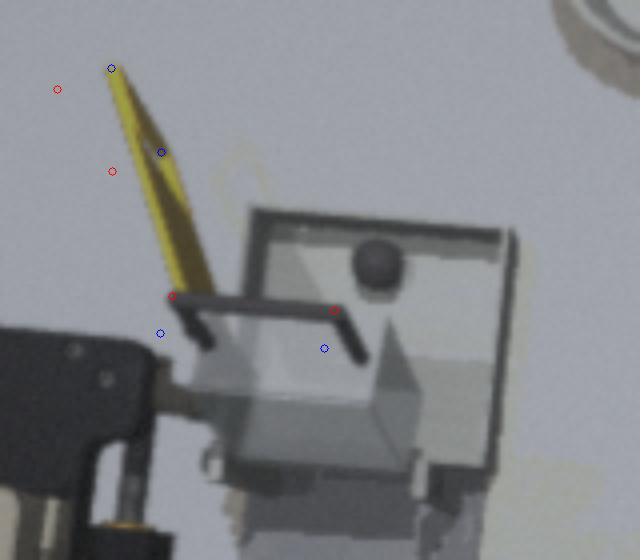

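```bash
python3 - <<'E'
from h import *
from scipy.optimize import minimize_scalar
c,s=np.cos(np.radians(-5.9)),np.sin(np.radians(-5.9)); Rz=np.array([[c,-s,0],[s,c,0],[0,0,1]]); O=np.array([.5323,.2036,0])
def w(P,th):
    P=np.array(P,float)-[42,0,85]; ct,st=np.cos(th),np.sin(th)
    Q=np.c_[P[:,0]*ct+P[:,2]*st,P[:,1],-P[:,0]*st+P[:,2]*ct]+[42,0,85]
    return O+(Q/1000)@Rz.T
def lb(a): return [(x,52-134*np.cos(a),133.5+134*np.sin(a)) for x in(-34,34)]
for n,f,th in(('scene','d',0),('scene','e',0),('scene','f',0),('scene','g',0),('scene','i',.81),('scene','k',1.85),('scene','l',1.85),('scene','m',1.85)):
    im=cv2.imread(f'pics/{n}_{f}.png')
    h=cv2.cvtColor(im,cv2.COLOR_BGR2HSV); m=cv2.inRange(h,(18,120,50),(38,255,255)); m[:150]=0;m[:,:300]=0
    k=max(cv2.findContours(m,0,1)[0],key=cv2.contourArea).reshape(-1,2)
    print(f,'low',k[k[:,1].argmax()],'right',k[k[:,0].argmax()],[ (a,proj(cam(n),w(lb(a),th)).round(0).astype(int).tolist()) for a in(1.95,2.05,2.15,2.25)])
E
python3 - <<'E'
import cv2
im=cv2.imread('pics/scene_e.png');cv2.imwrite('pics/e3.png',cv2.resize(im[200:300,400:550],None,fx=4,fy=4))
E
```

```text
d low [424 268] right [503 237] [(1.95, [[501, 204], [470, 226]]), (2.05, [[507, 212], [477, 235]]), (2.15, [[513, 220], [483, 243]]), (2.25, [[518, 228], [488, 252]])]
e low [425 268] right [519 228] [(1.95, [[501, 204], [470, 226]]), (2.05, [[507, 212], [477, 235]]), (2.15, [[513, 220], [483, 243]]), (2.25, [[518, 228], [488, 252]])]
f low [424 268] right [519 229] [(1.95, [[501, 204], [470, 226]]), (2.05, [[507, 212], [477, 235]]), (2.15, [[513, 220], [483, 243]]), (2.25, [[518, 228], [488, 252]])]
g low [424 268] right [519 229] [(1.95, [[501, 204], [470, 226]]), (2.05, [[507, 212], [477, 235]]), (2.15, [[513, 220], [483, 243]]), (2.25, [[518, 228], [488, 252]])]
i low [424 319] right [459 274] [(1.95, [[429, 256], [398, 300]]), (2.05, [[438, 262], [407, 306]]), (2.15, [[447, 268], [416, 312]]), (2.25, [[456, 274], [425, 318]])]
k low [370 389] right [399 310] [(1.95, [[353, 371], [361, 385]]), (2.05, [[363, 374], [370, 388]]), (2.15, [[372, 377], [379, 391]]), (2.25, [[382, 378], [388, 392]])]
l low [370 389] right [399 311] [(1.95, [[353, 371], [361, 385]]), (2.05, [[363, 374], [370, 388]]), (2.15, [[372, 377], [379, 391]]), (2.25, [[382, 378], [388, 392]])]
m low [370 389] right [399 310] [(1.95, [[353, 371], [361, 385]]), (2.05, [[363, 374], [370, 388]]), (2.15, [[372, 377], [379, 391]]), (2.25, [[382, 378], [388, 392]])]
```

View pics/e3.png

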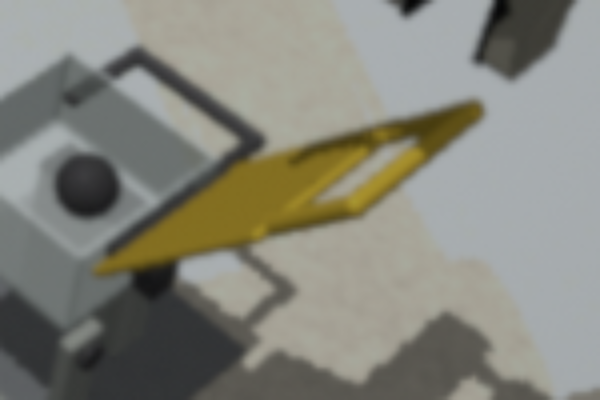

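```bash
python3 - <<'E'
from h import *
for n,b in(('top',(350,80,490,240)),('scene',(150,110,300,250))):
    a=cv2.imread(f'pics/{n}0.png');m=cv2.imread(f'pics/{n}_m.png');x0,y0,x1,y1=b
    d=cv2.absdiff(cv2.GaussianBlur(a,(5,5),0),cv2.GaussianBlur(m,(5,5),0))[y0:y1,x0:x1]; print(n,d.max(),d.mean())
ctrl.close_job(); print('closed')
E
```

```text
top 26 20.686294642857142
scene 7 4.450206349206349
the job is handed in; nothing more can be done
closed
```

The yellow lid was swung right back, then the box was tipped over to its stop, and the steel ball rolled out into the tray. The job was handed in at about 15.6 s with the gripper clear of everything.

- **Lid:** I pinched its bar and took it through its arc past the detent. In the pictures after release it stood at about 2.25, fully back, before tipping began.
- **Box:** I gripped the dark bar and guided it all the way to the stop. The last pictures put it at 1.85, with the ball at rest in the tray. The highest wrist force I saw in the readings was about 20 N, when the box met its stop.
- **Lid angle afterwards:** with the box tipped, the lid leaned from 2.25 to about 2.05, by my measurement. That is the very edge of the range in which it stays back. It did not move over the last three pictures, about 2.7 s. Gravity pulls it that way once the box is past vertical, so I did not push it back again.
- **Grey box:** it looks shut and level in both cameras and was never touched. The "scene" picture matches the first one closely (differences of 7 grey levels or less). The "top" picture differed more, by about 21 levels on average with a peak of 26. That looks like an even change in brightness across the picture, not movement.

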